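# Half light on the jar

### The job

The jar has toppled: stand it upright, cap up, with its whole foot on the round stage in front of the light box's window, and let go of it. Then slide the closed, sprung shutter by its tab to half travel, never running it near the fully open end, and finish while still holding it there. Leave the jar standing on the stage and the other loose things where they are.

Things in the scene. Friction and masses are not known exactly. Their poses are not given: they have to be found in the camera images.
- jar: closed white plastic jar with a black screw cap, about 0.15 kg, 64 mm tall; the body is 53 mm in diameter for the lowest 50 mm, the cap 46 mm. Origin at the centre of its foot; its z axis runs from foot to cap. It starts lying on its side (axis 26 mm above what it lies on: a thin black rubber mat, 2 mm thick, on the bench), to the left of the light box
- light_box: fixed grey lamp housing on a dark steel base plate (226 x 186 x 6 mm). Origin on the bench under the centre of the stage; its x axis points from the stage to the window, y to the left along the shutter's travel, z up. The housing is 85 mm deep, 170 mm wide (y -50 to +120 mm), its front face at x +94 mm, its top at z 130 mm; the window, 70 mm square, is centred at y 0, z 70 mm
- stage (a point): centre of the top face of the stage, a fixed round aluminium disc 100 mm in diameter, its top 12 mm above the bench; axes as the light box's
- shutter (a joint): travel of the steel shutter leaf in m: 0 closed (covers the window), 0.070 fully open; half travel is 0.035. It slides along the light box's +y, with a scale on the housing above the rail (long lines at closed, half and full; a pointer on the shutter's neck). A spring closes it: about 2 N when closed, 6.6 N at half, 11 N at full
- shutter_tab (a point): middle of the shutter's upright black tab, 14 mm thick along the travel, 26 mm deep (light box x), 46 mm high, with rounded edges; this point is 160 mm above the bench, the tab's top 184 mm, its foot 138 mm. It moves with the shutter; the tab stands 14 mm in front of the housing's front face plane (light box x 80 mm) and can be taken or pushed from above
- tape_roll: bystander: roll of masking tape lying flat, 70 mm across, 20 mm high; origin under its centre
- block: bystander: steel bench block 65 x 65 x 21 mm; origin under its centre
- chuck_key: bystander: small steel chuck key 28 x 53 x 12 mm; origin under its centre
- pliers: bystander: flat pliers with orange grips 47 x 138 x 12 mm, long along its y; origin under its centre
- key_case: bystander: black key case 36 x 94 x 15 mm; origin under its centre
- lighter: bystander: blue pocket lighter 23 x 76 x 13 mm; origin under its centre

How it is judged (in metres and radians):
On the way, in this order (a step that is already met when the one before it is completed fails the run):
1. the jar stands upright on the stage, let go, with the shutter still closed (angle between jar's own z axis and vertical below 0.1 rad and horizontal distance between jar and stage below 0.025 m and z of jar in the frame of stage between -0.005 and 0.005 m and contact force between the fingers and jar below 0.1 N and linear speed of jar below 0.02 m/s and value of joint shutter below 0.008 m), for 0.2 s.
2. the fingers hold the shutter at half travel (value of joint shutter between 0.029 and 0.041 m and velocity of joint shutter between -0.01 and 0.01 m/s and contact force between the fingers and shutter above 2 N and contact force between jar and shutter below 0.1 N), for 0.3 s.
At the end, for the whole second after the job is handed in: The jar stands upright (within 0.1 rad), untouched and at rest, within 25 mm of the stage's centre; the fingers push on the shutter with over 2 N and keep it still at 29 to 41 mm of its 70 mm travel (all of step 2 and angle between jar's own z axis and vertical below 0.1 rad and horizontal distance between jar and stage below 0.025 m and z of jar in the frame of stage between -0.005 and 0.005 m and contact force between the fingers and jar below 0.1 N and linear speed of jar below 0.02 m/s); the arm keeps its last pose, push and grip.
It fails at once if the shutter was run near its fully open end (over 60 mm) (value of joint shutter above 0.06 m).
It fails at once if a bystander was moved by more than 25 mm (distance of any of tape_roll, block, chuck_key, pliers, key_case, lighter from where it was at the start of the episode above 0.025 m).
It also fails if it takes over 64 s, if anything falls off the work surface, if the arm or the gripper's body presses on something with over 40 N, if the wrist force passes 120 N, or if a joint passes its speed limit or range.

### The arm

A 6-joint arm with a two-finger parallel gripper is mounted at the origin on a cart in front of the work surface, level with it; the furniture and walls round the work are solid. World frame = base frame: x ahead of the robot, y to its left, z up, the work surface at z = 0. Lengths are in mm, angles in rad, forces in N, time in s.
With the tool pointing down it reaches from about 275 to 975 mm from the base axis. Payload 8.4 kg.
Tool frame: the origin (TCP) lies midway between the tips of the shut fingers; the grasp point (between the pads) lies 19 mm behind it; z points along the fingers, y is the line along which they close (so a half turn about z gives the same grasp; the last joint's range is limited). The gripper opens to 92 mm and grips with 3 to 60 N. Pads are 20 mm wide; open, the fingers measure 128 mm over their backs; the gripper's body (75 mm by 189 mm) begins 69 mm behind the grasp point.
Start: joints at [1.145, 0.353, 1.633, -0, 1.155, -0.002], TCP at [257.016, 569.711, 214.583] pointing down, gripper open.
Joint ranges: [-2.63, 2.63], [-0.92, 2.1], [0.06, 2.66], [-1.3, 4.44], [0, 2.69], [-3.02, 3.02]. Speed limits (rad/s): [2.22, 2.22, 2.79, 3.14, 3.14, 3.14].

### API

Orientations are given as a 3x3 rotation matrix whose columns are the frame's x, y, z axes.
In Python, from workcell import manip gives the robot as it stands.
- The arm moves only by the shell command python3 -m handwheel 'ROWS'. ROWS is JSON, a list of rows, each a list of 7 numbers: the shift along the world's x, y, z in m, then the turn, a rotation vector about the world's x, y, z in degrees, then the gripper's target within -1 to 1 (shut at 1, half-way at 0, fully open at -1). A call has 1 to 12 rows; each row shifts and turns the commanded pose from where the row before left it; what a row does not reach is not made up. A row lasts 1/10 s, in which the tool goes at most 50 mm and 8.59 degrees, less where a joint would pass 70% of its speed; a pose out of reach is approached as far as the arm can. A call is refused whole if a number of a shift passes 0.05 or a number of a turn 8.59, either way. A call with a gripper value outside its range is refused whole. The fingers move at their own pace and stop on an object; the grip force is fixed at half the most. Time passes only in rows, so rows that do not move let the fingers close. It gives the time, the measured TCP pose, the force, the opening and the grip force at its end, in the units of the state.
- manip.sense(): the state, without advancing time (a new reading comes with each control period).
- manip.snapshot(name): name is "scene" or "top" or "wrist"; returns a dict with "color" (480x640x3 uint8, blue, green, red), "fx", "fy", "cx", "cy" (pixels), "origin" and "rotation" of the camera in the world. Camera axes: x right, y up, looking along -z (the intrinsics and any distortion apply to the point x, -y, -z); pixel columns grow to the right and rows downward; lengths in mm; the calibration is good to about 2 mm. A picture is of the moment at which its call begins. There is no depth.
- manip.close_job(): hands the job in; it is judged then, once.
Trained networks look in the newest picture that a camera, given by its name, has taken for a name from the list of things; names that differ only in an ending like _2 or _b are one class to them, and where a whole thing is asked for, a point or a joint stands for the part that bears it (a point fixed in the world has none). Each returns a list of dicts, best first, with "score" (0 to 1); they miss things now and then, are a little off and sometimes report something else, mostly with a low value. They report only what shows in the picture. A call takes as long as a camera call.
- manip.look_for(camera, label): "at" ([x, y, z] in mm, in world coordinates, good to about 4 mm: the middle of the surface that is visible of it).
- manip.place_of(camera, label): "at" ([x, y, z] in mm, in world coordinates, good to about 4 mm: a listed point, or the origin of a listed thing).
The state is a dict: "time": time; "joint_positions": joint angles; "qvel": joint speeds; "joint_efforts": joint torques, N m; "position": TCP position; "tcp_rot": TCP orientation; "force": force on the tool from outside, world axes, zero at the start; "ft_torque": the same for the moment, N m; "finger_gap": finger opening in mm; "finger_force": force on a finger pad.
Only numpy, scipy, OpenCV 4.12 (cv2) and the standard library are available. Lean on these libraries where they do the work, as an engineer would, in place of code of your own. Each camera call takes 0.05 s, during which the arm holds its last target. There are 200 camera calls.

## Working session

There is one attempt and no reset: what is moved stays moved. The work goes in short steps, Python scripts to look and compute and a shell command to move; the robot and the scene stay as the last step left them, time stands still between calls to the robot, and variables do not carry over. Pictures are saved under pics/ and viewed, at most 12 in all, crops included, and the job is handed in when it is done.

```bash
mkdir -p pics
python3 - <<'E'
from workcell import manip
import cv2
for c in ("scene","top"):
    s=manip.snapshot(c); cv2.imwrite(f"pics/{c}0.png",s["color"]); print(c,s["fx"],s["fy"],s["cx"],s["cy"],s["origin"],s["rotation"])
    for l in ("jar","light_box","stage","shutter_tab"):
        print(l,[(d["score"],d["at"]) for d in manip.place_of(c,l)[:2]])
    print([(d["score"],d["at"]) for d in manip.look_for(c,"jar")[:2]])
print(manip.sense())
E
```

```text
scene 597.7271254362003 597.7271254362003 320.33980193408263 239.0787132784178 [ -267.73795575 -1404.57383844   861.79298206] [[ 0.86639874  0.20013092 -0.45749409]
 [-0.49901787  0.38055367 -0.77856283]
 [ 0.01828656  0.90284357  0.42958012]]
jar [(0.54, [513.8, 317.2, 26.0])]
light_box [(0.64, [506.7, 38.3, 0.1])]
stage [(0.68, [505.6, 38.5, 7.8])]
shutter_tab [(0.63, [587.3, 31.2, 160.5])]
[(0.61, [503.8, 319.1, 35.8])]
top 544.8233509397144 544.8233509397144 317.2621046629195 242.867316292492 [-350.81330869  258.93475769 1614.45174141] [[-0.33985105  0.8017246  -0.49166954]
 [-0.94045308 -0.29360467  0.17130181]
 [-0.0070196   0.52060923  0.85376622]]
jar []
light_box []
stage [(0.57, [470.5, -212.4, -2.4])]
shutter_tab []
[]
{'time': 0.6, 'joint_positions': array([ 1.14461925e+00,  3.52955880e-01,  1.63342572e+00,  3.18330481e-05,
        1.15518302e+00, -2.38635938e-03]), 'qvel': array([-1.01576673e-03,  1.18722578e-03,  1.88278178e-03, -7.75546936e-05,
       -4.73016995e-05, -1.07790887e-03]), 'joint_efforts': array([ 6.67208496e-04, -5.93464100e+01, -3.34453619e+01,  6.97711995e-02,
        1.60696695e-02, -4.55628845e-05]), 'position': array([256.9927931 , 569.7146441 , 214.59951908]), 'tcp_rot': array([[-9.11531393e-01,  4.11230494e-01, -1.49293372e-05],
       [ 4.11230493e-01,  9.11531393e-01,  3.75650304e-05],
       [ 2.90564456e-05,  2.81023058e-05, -9.99999999e-01]]), 'force': array([-0.27392294, -0.31271933, -0.14436913]), 'ft_torque': array([0.05118121, 0.01320986, 0.04128316]), 'finger_force': 0.0, 'finger_gap': 92.12292065499487}
```

View pics/scene0.png

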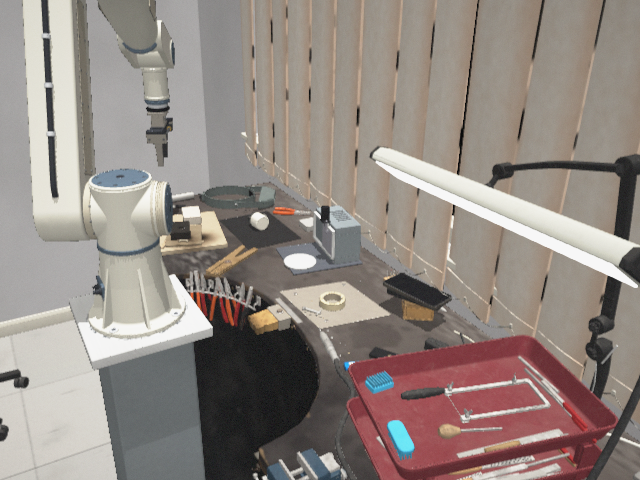

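View pics/top0.png

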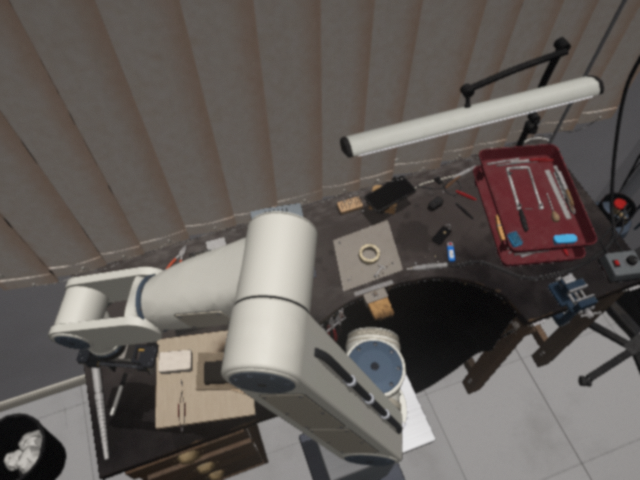

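The scene picture shows the jar at (260,221) on the mat, cap probably toward the left, and the stage at (300,261). The tab is at (325,213) and the pliers are at (285,211). In the top view the arm hides all of these. I'll move over for a wrist view.

```bash
python3 -m handwheel '[[0.02,-0.03,0.02,0,0,0,-1],[0.02,-0.03,0.02,0,0,0,-1],[0.02,-0.03,0.02,0,0,0,-1],[0.02,-0.03,0.02,0,0,0,-1],[0.02,-0.03,0.02,0,0,0,-1],[0.02,-0.03,0.02,0,0,0,-1],[0.02,-0.03,0,0,0,0,-1],[0.02,-0.03,0,0,0,0,-1],[0,0,0,0,0,0,-1],[0,0,0,0,0,0,-1]]'
cat > h.py <<'E'
from workcell import manip
import cv2, numpy as np
def snap(c,n=None):
    s=manip.snapshot(c)
    if n: cv2.imwrite(f"pics/{n}.png",s["color"])
    return s
def ray(s,u,v,z):
    d=s["rotation"]@np.array([(u-s["cx"])/s["fx"],-(v-s["cy"])/s["fy"],-1.0])
    o=np.array(s["origin"]); return o+d*(z-o[2])/d[2]
def proj(s,p):
    q=s["rotation"].T@(np.array(p,float)-s["origin"]); return s["cx"]+s["fx"]*q[0]/-q[2], s["cy"]-s["fy"]*q[1]/-q[2]
E
python3 - <<'E'
from h import *
s=snap("wrist","w1"); print({k:s[k] for k in s if k!="color"})
for l in ("jar","light_box","stage","shutter_tab"):
    print(l,[(d["score"],d["at"]) for d in manip.place_of("wrist",l)[:2]],[(d["score"],d["at"]) for d in manip.look_for("wrist",l)[:1]])
E
```

```text
time: 1.6
position: [417.2, 329.4, 334.7]
tcp_rot: [[-0.911, 0.413, -0.0], [0.413, 0.911, 0.001], [0.0, 0.0, -1.0]]
force: [0.7, 0.5, 0.9]
finger_gap: 91.8
finger_force: 0.0
{'fx': 379.46621041089037, 'fy': 379.46621041089037, 'cx': 325.9896798855943, 'cy': 247.1044668755088, 'origin': array([343.15588048, 360.99581142, 504.0865447 ]), 'rotation': array([[ 0.41216518, -0.87461026, -0.25529737],
       [ 0.91110702,  0.39625768,  0.11341892],
       [ 0.00196619, -0.27935056,  0.96018717]])}
jar [(0.94, [511.8, 311.4, 27.1])] [(0.68, [502.7, 342.5, 47.1])]
light_box [(0.64, [504.2, 35.4, -1.2])] [(0.74, [607.1, 96.1, 94.0])]
stage [(0.6, [509.2, 36.8, 10.5])] [(0.72, [610.3, 94.6, 90.1])]
shutter_tab [(0.49, [585.9, 24.9, 160.2])] [(0.77, [592.8, 32.5, 138.2])]
```

View pics/w1.png

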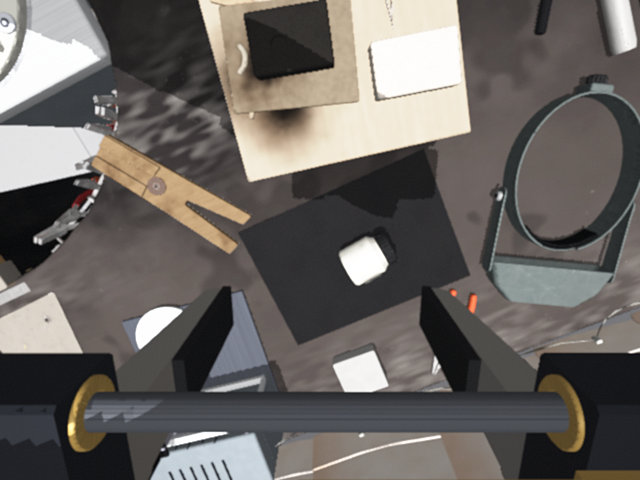

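The jar is at (363,260), its white body toward the lower left and the black cap toward the upper right. The light box plate's edges run (125,322)–(243,290)–(272,390), and the stage is at (165,328). I'll compute the axis directions.

Run:
```python
from h import *
s=snap("wrist"); im=s["color"]
P=lambda u,v,z: ray(s,u,v,z)[:2].round(1)
a,b,c=P(125,322,6),P(243,290,6),P(262,356,6)
print("plate",a,b,c,"dirs",np.degrees(np.arctan2(*(b-a)[::-1])),np.degrees(np.arctan2(*(c-b)[::-1])))
g=cv2.cvtColor(im,cv2.COLOR_BGR2GRAY); roi=np.zeros_like(g); roi[220:300,320:420]=(g[220:300,320:420]>120)*255
ct=max(cv2.findContours(roi,0,1)[0],key=cv2.contourArea)
bx=cv2.boxPoints(cv2.minAreaRect(ct)); print(bx, [P(u,v,28) for u,v in bx])
cv2.imwrite("pics/z1.png",cv2.resize(im[200:310,310:440],None,fx=5,fy=5,interpolation=cv2.INTER_CUBIC))
```

```text
plate [458.8  -9. ] [484.6 170.1] [590.2 146.6] dirs 81.8027279468233 -12.546041249692486
[[335.38675 253.89622]
 [371.30185 233.9434 ]
 [390.59433 268.6698 ]
 [354.67923 288.62262]] [array([482.8, 312.9]), array([477.1, 366.2]), array([531.6, 371.5]), array([538.3, 316.9])]
```

View pics/z1.png

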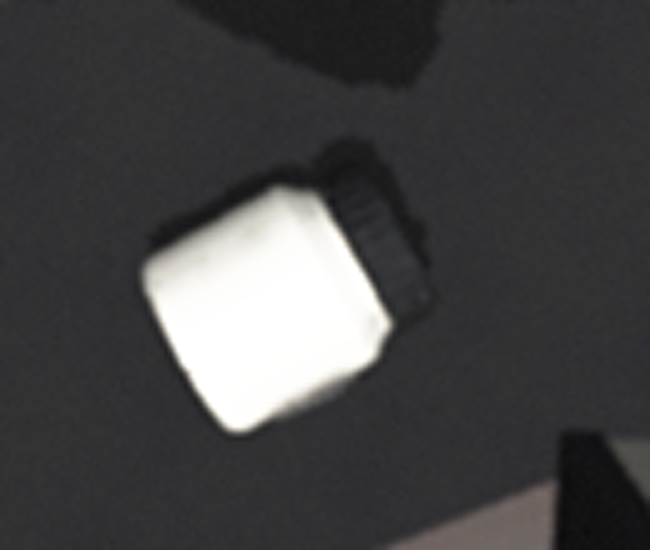

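Run:
```python
from h import *
s=snap("wrist")
for u,v in ((488,270),(508,190),(570,248),(510,300),(620,270),(455,295),(435,370),(360,370)): print((u,v),[ray(s,u,v,z)[:2].round(0).tolist() for z in (0,80,160)])
for c in ("wrist",):
    print([(d["score"],d["at"]) for l in ("pliers","tape_roll") for d in manip.place_of(c,l)[:2]])
```

```text
(488, 270) [[601.0, 496.0], [560.0, 475.0], [519.0, 454.0]]
(508, 190) [[504.0, 554.0], [478.0, 524.0], [453.0, 493.0]]
(570, 248) [[617.0, 610.0], [573.0, 570.0], [530.0, 531.0]]
(510, 300) [[658.0, 512.0], [608.0, 488.0], [558.0, 464.0]]
(620, 270) [[677.0, 666.0], [624.0, 618.0], [571.0, 569.0]]
(455, 295) [[618.0, 442.0], [574.0, 429.0], [531.0, 416.0]]
(435, 370) [[723.0, 374.0], [663.0, 372.0], [603.0, 370.0]]
(360, 370) [[676.0, 269.0], [623.0, 284.0], [570.0, 299.0]]
[]
```

```bash
python3 -m handwheel '[[0.012,0,-0.01,0,0,-8.5,-1],[0.012,0,-0.01,0,0,-8.5,-1],[0.012,0,-0.01,0,0,-8.5,-1],[0.012,0,-0.01,0,0,-8.5,-1],[0.012,0,-0.01,0,0,-8.5,-1],[0.012,0,-0.01,0,0,-8.5,-1],[0.012,0,-0.01,0,0,-8.5,-1],[0,0.014,-0.01,-7.96,-0.84,0,-1],[0,0.014,-0.01,-7.96,-0.84,0,-1],[0,0.014,-0.01,-7.96,-0.84,0,-1],[0,0.014,-0.01,-7.96,-0.84,0,-1],[0,0.014,-0.01,-7.96,-0.84,0,-1]]'
python3 - <<'E'
from h import *
print(manip.sense()["joint_positions"].round(2))
E
```

```text
time: 3.45
position: [501.2, 401.1, 215.1]
tcp_rot: [[-0.082, 0.994, 0.07], [0.759, 0.108, -0.642], [-0.646, 0.0, -0.763]]
force: [0.8, -0.8, -1.1]
finger_gap: 91.9
finger_force: 0.0
[ 0.92  0.68  1.29 -0.46  1.71  0.88]
```

```bash
python3 -m handwheel '[[0,0,-0.03,0,0,0,-1],[0,0,-0.03,0,0,0,-1],[0,0,-0.03,0,0,0,-1],[0,0,-0.02,0,0,0,-1],[0,0,0,0,0,0,-1],[0,0,0,0,0,0,-1]]'
python3 - <<'E'
from h import *
s=snap("wrist","w2"); S=manip.sense(); print(S["position"].round(1))
print([(d["score"],d["at"]) for d in manip.place_of("wrist","jar")[:2]])
f=np.array([510.5,314,28]);a=np.array([-.105,.995,0])
print("pred foot,cap px",proj(s,f),proj(s,f+64*a),"grasp pt proj",proj(s,f+28*a))
E
```

```text
time: 4.05
position: [501.3, 399.8, 105.2]
tcp_rot: [[-0.083, 0.994, 0.068], [0.761, 0.107, -0.64], [-0.643, -0.002, -0.766]]
force: [-0.2, 0.1, -0.1]
finger_gap: 91.6
finger_force: 0.0
[501.6 400.2 106. ]
[(0.84, [513.0, 311.9, 28.2])]
pred foot,cap px (np.float64(328.3429711754135), np.float64(263.0939602485646)) (np.float64(329.18125272312864), np.float64(211.54368941635207)) grasp pt proj (np.float64(328.6699065166805), np.float64(242.98901408474686))
```

View pics/w2.png

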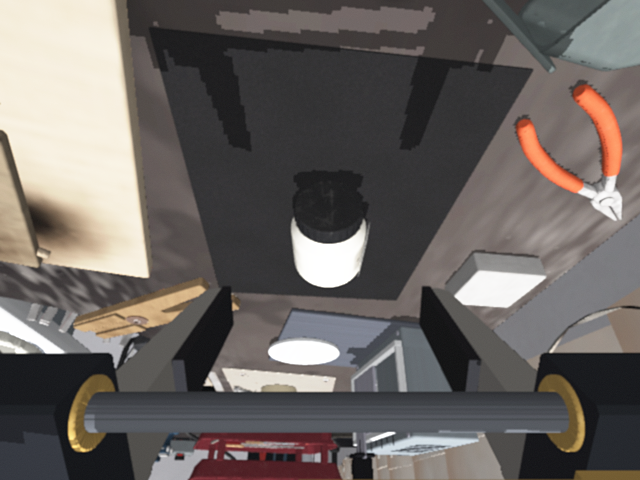

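The wrist view shows the jar centred between the fingers: body u 291–369, cap toward the camera at v~205. That matches the prediction, so I'll go in and grip.

```bash
python3 -m handwheel '[[0.002,-0.0175,-0.0225,0,0,0,-1],[0.002,-0.0175,-0.0225,0,0,0,-1],[0.002,-0.0175,-0.0225,0,0,0,-1],[0.001,-0.0175,-0.0225,0,0,0,-1],[0,0,0,0,0,0,-1],[0,0,0,0,0,0,-1],[0,0,0,0,0,0,1],[0,0,0,0,0,0,1],[0,0,0,0,0,0,1],[0,0,0,0,0,0,1],[0,0,0,0,0,0,1],[0,0,0,0,0,0,1]]'
```

```text
time: 5.35
position: [508.1, 329.9, 14.7]
tcp_rot: [[-0.084, 0.994, 0.068], [0.761, 0.108, -0.639], [-0.643, -0.002, -0.766]]
force: [-0.1, 0.6, 1.9]
finger_gap: 50.6
finger_force: 30.0
```

```bash
python3 -m handwheel '[[0,0,0.03,0,0,0,1],[0,0,0.04,0,0,0,1],[0,0,0.04,0,0,0,1],[0,0,0.04,0,0,0,1],[-0.01,-0.01,0.03,0,0,0,1],[0,0,0,0,0,0,1]]'
python3 - <<'E'
from h import *
from scipy.spatial.transform import Rotation as Ro
S=manip.sense(); R=S["tcp_rot"]; p=S["position"]; print(p.round(1),S["finger_gap"],S["joint_positions"].round(2))
y=R[:,1]; a=np.cross([0,0,1],y); a/=np.linalg.norm(a); a-=y*(a@y)
foot=np.array([511.5,313,28]); r=R.T@(foot-np.array([508.1,329.9,14.7]))
psi=np.radians(-5); 
# frame (a, y_tool, a x y): end a=z, y = -(left of psi)
A=np.c_[a,y,np.cross(a,y)]
ye=np.array([np.sin(psi),-np.cos(psi),0]); ae=np.array([0,0,1.]); B=np.c_[ae,ye,np.cross(ae,ye)]
Q=B@A.T; Re=Q@R; rv=np.degrees(Ro.from_matrix(Q).as_rotvec()); n=np.linalg.norm(rv)
end=np.array([506.4,37.2,12])-Re@r
print("a",a,"rv",rv.round(2),n,"Rend",Re.round(3).tolist(),"endTCP",end.round(1),"delta",(end-p).round(1),"per row/14",(rv/14).round(2))
E
```

```text
time: 5.95
position: [498.6, 320.3, 198.6]
tcp_rot: [[-0.081, 0.994, 0.07], [0.764, 0.107, -0.637], [-0.64, 0.002, -0.768]]
force: [-0.4, 0.1, -0.6]
finger_gap: 50.7
finger_force: 30.0
[498.6 320.3 198.6] 50.72844808582764 [ 0.86  0.6   1.47 -0.49  1.58  0.88]
a [-1.07183838e-01  9.94239219e-01  8.55527081e-21] rv [ 71.63 -70.05 -77.33] 126.56181924259906 Rend [[0.638, -0.087, 0.765], [-0.056, -0.996, -0.067], [0.768, -0.0, -0.64]] endTCP [519.8  37.6  29.2] delta [  21.2 -282.6 -169.5] per row/14 [ 5.12 -5.   -5.52]
```

```bash
python3 -m handwheel '[[0,-0.017,0,4.48,-4.38,-4.83,1],[0,-0.017,0,4.48,-4.38,-4.83,1],[0,-0.017,0,4.48,-4.38,-4.83,1],[0,-0.017,0,4.48,-4.38,-4.83,1],[0,-0.017,0,4.48,-4.38,-4.83,1],[0,-0.017,0,4.48,-4.38,-4.83,1],[0,-0.017,0,4.48,-4.38,-4.83,1],[0,-0.017,0,4.48,-4.38,-4.83,1],[0,0,0,0,0,0,1]]'
python3 - <<'E'
from h import *
print(manip.sense()["joint_positions"].round(2))
E
```

```text
time: 6.85
position: [495.5, 180.5, 193.0]
tcp_rot: [[0.675, 0.662, 0.326], [0.733, -0.649, -0.201], [0.079, 0.375, -0.924]]
force: [-1.0, 0.1, -1.7]
finger_gap: 50.6
finger_force: 30.0
[ 0.59  0.15  2.03 -0.48  0.85  1.65]
```

```bash
python3 -m handwheel '[[0,-0.018,0,4.48,-4.38,-4.83,1],[0,-0.018,0,4.48,-4.38,-4.83,1],[0,-0.018,0,4.48,-4.38,-4.83,1],[0,-0.018,0,4.48,-4.38,-4.83,1],[0,-0.018,0,4.48,-4.38,-4.83,1],[0,-0.018,0,4.48,-4.38,-4.83,1],[0,-0.018,0,4.48,-4.38,-4.83,1],[0,-0.018,0,4.48,-4.38,-4.83,1],[0,0,0,0,0,0,1],[0,0,0,0,0,0,1]]'
python3 - <<'E'
from h import *
from scipy.spatial.transform import Rotation as Ro
S=manip.sense(); print(S["joint_positions"].round(2))
Re=np.array([[0.638, -0.087, 0.765], [-0.056, -0.996, -0.067], [0.768, -0.0, -0.64]])
print("rot err deg",np.degrees(Ro.from_matrix(Re@S["tcp_rot"].T).as_rotvec()).round(2),"d",(np.array([519.8,37.6,29.2])-S["position"]).round(1))
s=snap("scene"); im=s["color"]
s2=s; print([(d["score"],d["at"]) for l in("jar","stage") for d in manip.place_of("scene",l)[:2]])
cv2.imwrite("pics/s3.png",cv2.resize(im[170:300,220:400],None,fx=4,fy=4,interpolation=cv2.INTER_CUBIC))
E
```

```text
time: 7.85
position: [497.5, 55.4, 218.5]
tcp_rot: [[0.72, -0.0, 0.694], [0.061, -0.996, -0.064], [0.692, 0.089, -0.717]]
force: [-0.4, 0.1, -0.6]
finger_gap: 50.5
finger_force: 30.0
[ 0.3  -0.1   2.43 -1.29  0.28  3.02]
rot err deg [ 4.8  -6.43 -4.71] d [  22.3  -17.8 -189.3]
[(0.62, [486.0, 54.9, 206.8]), (0.91, [506.7, 37.7, 8.6])]
```

View pics/s3.png

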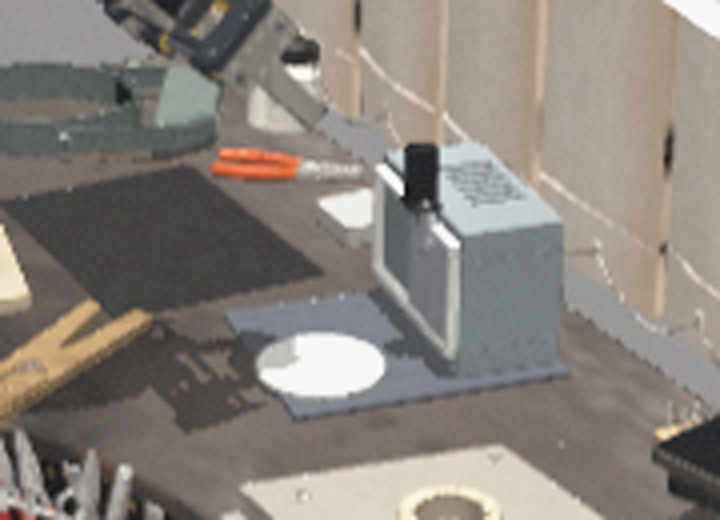

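The crop shows the jar held upright, seen behind the light box's tab in perspective, with the stage clear at (320,365). The wrist is near singular, with joints 4 and 6 at their limits. I'll fit a simple arm model to choose a better approach azimuth.

```bash
cat > k.py <<'E'
import numpy as np
from scipy.spatial.transform import Rotation as Ro
from h import *
D=[([1.1446,.35296,1.6334,0,1.1552,-.0024],[257.0,569.7,214.6]),([.92,.68,1.29,-.46,1.71,.88],[501.2,401.1,215.1]),([.86,.6,1.47,-.49,1.58,.88],[498.6,320.3,198.6]),([.59,.15,2.03,-.48,.85,1.65],[495.5,180.5,193])]
S=manip.sense(); D.append((S["joint_positions"],S["position"]))
def wr(q): return Ro.from_euler("ZYZYZ",[q[0],q[1]+q[2],q[3],q[4],q[5]])
def M(q):
    z=Ro.from_euler("Z",q[0]); ex,ez=np.eye(3)[0],np.eye(3)[2]
    s=Ro.from_euler("ZY",[q[0],q[1]]); e=Ro.from_euler("ZY",[q[0],q[1]+q[2]])
    return np.c_[z.apply(ex),ez,s.apply(ez),e.apply(ex),e.apply(ez),wr(q).apply(ez)]
A=np.vstack([M(q) for q,_ in D]); b=np.hstack([p for _,p in D])
par,*_=np.linalg.lstsq(A,b,rcond=None)
C=wr(S["joint_positions"]).as_matrix().T@S["tcp_rot"]
E
python3 - <<'E'
from k import *
print(par.round(1),(A@par-b).round(1)); print(C.round(3))
print((wr(D[2][0]).as_matrix()@C).round(2), (wr(D[1][0]).as_matrix()@C).round(2))
E
```

```text
Traceback (most recent call last):
  File "k.py", line 11, in <module>
    A=np.vstack([M(q) for q,_ in D]); b=np.hstack([p for _,p in D])
                 ~^^^
  File "k.py", line 10, in M
    return np.c_[z.apply(ex),ez,s.apply(ez),e.apply(ex),e.apply(ez),wr(q).apply(ez)]
                                                                    ~~^^^
  File "k.py", line 6, in wr
    def wr(q): return Ro.from_euler("ZYZYZ",[q[0],q[1]+q[2],q[3],q[4],q[5]])
                      ~~~~~~~~~~~~~^^^^^^^^^^^^^^^^^^^^^^^^^^^^^^^^^^^^^^^^^
  File "scipy/spatial/transform/_rotation.pyx", line 1413, in scipy.spatial.transform._rotation.Rotation.from_euler
ValueError: Expected axis specification to be a non-empty string of upto 3 characters, got ZYZYZ
```

```bash
sed -i 's/^def wr.*/def wr(q): return Ro.from_euler("ZYZ",[q[0],q[1]+q[2],q[3]])*Ro.from_euler("YZ",[q[4],q[5]])/' k.py
python3 - <<'E'
from k import *
print(par.round(1),(A@par-b).round(1)); print(C.round(3))
print((wr(D[2][0]).as_matrix()@C).round(2), (wr(D[1][0]).as_matrix()@C).round(2))
E
```

```text
[  6.2 313.6 560.3  72.8 497.6 357.8] [ 1.7  0.1 -0.4 -0.7 -3.5  0.5  1.3  2.3 -0.2  0.3  2.1 -0.4 -1.2 -1.5
  0.5]
[[-0. -1.  0.]
 [ 1. -0. -0.]
 [ 0.  0.  1.]]
[[-0.08  0.99  0.08]
 [ 0.77  0.11 -0.63]
 [-0.64  0.01 -0.77]] [[-0.08  0.99  0.06]
 [ 0.76  0.1  -0.64]
 [-0.65 -0.   -0.76]]
```

```bash
cat >> k.py <<'E'
from scipy.optimize import least_squares
lo=np.array([-2.63,-.92,.06,-1.3,0,-3.02]);hi=np.array([2.63,2.1,2.66,4.44,2.69,3.02])
def ik(Rt,pt,q0):
    f=lambda q: np.r_[(M(q)@par-pt)/100,(Ro.from_matrix(Rt)*Ro.from_matrix(wr(q).as_matrix()@C).inv()).as_rotvec()]
    s=least_squares(f,np.clip(q0,lo+.01,hi-.01),bounds=(lo,hi)); return s.x,s.cost
# jar axis in the tool, foot in the tool (from the grasp pose)
Rg=np.array([[-0.084,.994,.068],[.761,.108,-.639],[-.643,-.002,-.766]])
u,_,v=np.linalg.svd(Rg); Rg=u@v
at=Rg.T@np.array([-.1072,.9942,0]); ft=Rg.T@(np.array([511.5,313,28])-np.array([508.1,329.9,14.7]))
def end(psi,stage=np.array([506.4,37.2,12])):
    psi=np.radians(psi); y=np.array([0,1.,0]); A_=np.c_[at,y,np.cross(at,y)]
    u,_,v=np.linalg.svd(A_); A_=u@v
    ye=np.array([np.sin(psi),-np.cos(psi),0]); B=np.c_[[0,0,1.],ye,np.cross([0,0,1.],ye)]
    Re=B@A_.T; return Re,stage-Re@ft
E
python3 - <<'E'
from k import *
for psi in (-80,-70,-60,-50,-40,-20,0,30,45,60):
    R,p=end(psi); 
    best=min((ik(R,p+[0,0,h],np.array(q0)) for h in (0,) for q0 in ([.4,.4,1.9,-1,1,1.6],[.4,.4,1.9,.8,1,1.6],[.3,.3,1.9,.8,1,-1],[.3,.3,1.9,3,.5,-1.5])),key=lambda r:r[1])
    print(psi,best[0].round(2),round(best[1],4),p.round(0))
E
```

```text
-80 [ 0.57  0.73  1.93 -0.9   1.13 -2.07] 0.0 [510.  24.  29.]
-70 [ 0.59  0.7   2.02 -1.04  1.04 -2.05] 0.0 [512.  25.  29.]
-60 [ 0.61  0.67  2.11 -1.21  0.95 -2.01] 0.0 [514.  26.  29.]
-50 [ 0.57  0.66  2.35  4.44  0.84 -1.58] 0.0198 [516.  28.  29.]
-40 [ 0.57  0.65  2.34  4.44  0.84 -1.69] 0.0025 [518.  30.  29.]
-20 [ 0.45  0.65  2.45  3.97  0.85 -1.61] 0.0 [519.  34.  29.]
0 [ 0.16  0.68  2.54  3.29  0.94 -1.56] 0.0 [520.  39.  29.]
30 [-0.32  0.65  2.45  2.27  0.84 -1.53] 0.0 [517.  45.  29.]
45 [-0.43  0.64  2.33  1.79  0.83 -1.36] 0.0 [515.  48.  29.]
60 [-0.46  0.66  2.2   1.39  0.89 -1.2 ] 0.0 [512.  49.  29.]
```

```bash
cat >> k.py <<'E'
def rows(qa,qb,N):
    P=Ra=None; out=[]
    for i in range(N+1):
        q=qa+(qb-qa)*i/N; p=M(q)@par; R=wr(q)
        if i: out.append(np.r_[(p-P)/1000,np.degrees((R*Ra.inv()).as_rotvec())])
        P,Ra=p,R
    return out
E
python3 - <<'E'
from k import *
R,p=end(35); qe,c=ik(R,p,np.array([-.32,.65,2.45,2.2,.84,-1.5])); print(qe.round(2),c,p)
qa=S["joint_positions"]; qb,c=ik(R,p+[-20,0,170],qe); print(qb.round(2),c)
N=24
for i,r in enumerate(rows(qa,qb,N)):
    q=qa+(qb-qa)*(i+1)/N; T=wr(q).apply([0,0,1]); print(i+1,"[%.3f,%.3f,%.3f,%.1f,%.1f,%.1f,1],"%tuple(r),round(np.linalg.norm(r[3:]),1),(M(q)@par).round(0),T.round(2))
E
```

```text
[-0.36  0.65  2.41  2.11  0.83 -1.48] 2.604047412615653e-30 [516.41670886  46.08782742  29.16776244]
[-0.39  0.09  2.41  1.49  0.7  -0.68] 1.0808952011183154e-24
1 [-0.008,-0.019,-0.012,-2.2,2.6,-0.5,1], 3.4 [488.  36. 207.] [ 0.66 -0.1  -0.74]
2 [-0.010,-0.017,-0.012,-1.9,2.9,-0.2,1], 3.4 [478.  19. 195.] [ 0.62 -0.12 -0.77]
3 [-0.012,-0.014,-0.012,-1.5,3.1,0.0,1], 3.4 [466.   5. 183.] [ 0.58 -0.14 -0.8 ]
4 [-0.013,-0.012,-0.012,-1.1,3.2,0.3,1], 3.4 [453.  -7. 171.] [ 0.54 -0.16 -0.83]
5 [-0.014,-0.009,-0.012,-0.6,3.2,0.6,1], 3.3 [439. -15. 160.] [ 0.49 -0.16 -0.86]
6 [-0.014,-0.006,-0.011,-0.1,3.2,0.8,1], 3.3 [425. -21. 149.] [ 0.44 -0.16 -0.88]
7 [-0.014,-0.003,-0.010,0.3,3.1,1.1,1], 3.3 [412. -24. 138.] [ 0.4  -0.14 -0.91]
8 [-0.013,0.000,-0.009,0.8,2.9,1.3,1], 3.3 [399. -24. 129.] [ 0.36 -0.12 -0.93]
9 [-0.012,0.003,-0.008,1.3,2.6,1.5,1], 3.2 [387. -21. 121.] [ 0.32 -0.09 -0.94]
10 [-0.010,0.005,-0.007,1.7,2.2,1.7,1], 3.2 [376. -16. 114.] [ 0.28 -0.05 -0.96]
11 [-0.008,0.007,-0.005,2.0,1.7,1.9,1], 3.2 [368.  -8. 109.] [ 0.26 -0.01 -0.97]
12 [-0.006,0.009,-0.004,2.3,1.2,2.0,1], 3
[... 308 characters left out ...]
-1.4,1.9,1], 3.6 [366.  45. 110.] [ 0.24  0.25 -0.94]
17 [0.009,0.010,0.006,2.6,-2.0,1.8,1], 3.8 [374.  54. 115.] [ 0.26  0.3  -0.92]
18 [0.011,0.008,0.008,2.4,-2.7,1.6,1], 3.9 [386.  63. 123.] [ 0.3   0.35 -0.89]
19 [0.014,0.006,0.009,2.1,-3.3,1.4,1], 4.1 [400.  68. 132.] [ 0.34  0.39 -0.86]
20 [0.017,0.003,0.011,1.7,-3.8,1.1,1], 4.3 [416.  71. 143.] [ 0.39  0.42 -0.82]
21 [0.018,-0.000,0.012,1.2,-4.3,0.8,1], 4.5 [435.  71. 155.] [ 0.44  0.44 -0.78]
22 [0.020,-0.004,0.014,0.7,-4.7,0.4,1], 4.8 [455.  67. 169.] [ 0.5   0.45 -0.74]
23 [0.021,-0.008,0.015,0.0,-5.0,-0.0,1], 5.0 [475.  59. 184.] [ 0.56  0.45 -0.69]
24 [0.021,-0.013,0.016,-0.6,-5.2,-0.5,1], 5.2 [496.  46. 199.] [ 0.63  0.44 -0.64]
```

```bash
python3 -m handwheel '[[-0.008,-0.019,-0.012,-2.2,2.6,-0.5,1],[-0.01,-0.017,-0.012,-1.9,2.9,-0.2,1],[-0.012,-0.014,-0.012,-1.5,3.1,0,1],[-0.013,-0.012,-0.012,-1.1,3.2,0.3,1],[-0.014,-0.009,-0.012,-0.6,3.2,0.6,1],[-0.014,-0.006,-0.011,-0.1,3.2,0.8,1],[-0.014,-0.003,-0.01,0.3,3.1,1.1,1],[-0.013,0,-0.009,0.8,2.9,1.3,1],[-0.012,0.003,-0.008,1.3,2.6,1.5,1],[-0.01,0.005,-0.007,1.7,2.2,1.7,1],[-0.008,0.007,-0.005,2,1.7,1.9,1],[-0.006,0.009,-0.004,2.3,1.2,2,1]]'
python3 - <<'E'
from k import *
print(S["joint_positions"].round(2))
R,p=end(35); qe,c=ik(R,p,np.array([-.36,.65,2.41,2.11,.83,-1.48])); 
qa=S["joint_positions"]; qb,c=ik(R,p+[-20,0,120],qe); print(qb.round(2),c)
N=12
for i,r in enumerate(rows(qa,qb,N)):
    q=qa+(qb-qa)*(i+1)/N; print(i+1,"[%.3f,%.3f,%.3f,%.1f,%.1f,%.1f,1],"%tuple(r),round(np.linalg.norm(r[3:]),1),(M(q)@par).round(0))
E
```

```text
time: 9.2
position: [363.0, 0.4, 104.2]
tcp_rot: [[0.934, 0.274, 0.229], [0.273, -0.961, 0.037], [0.231, 0.028, -0.973]]
force: [-0.3, -0.3, -1.2]
finger_gap: 50.6
finger_force: 30.0
[-0.05 -0.01  2.42  0.1   0.5   1.15]
[-0.39  0.23  2.45  1.7   0.71 -0.95] 1.54515595142163e-20
1 [-0.007,0.014,-0.006,3.1,1.2,2.6,1], 4.2 [354.  13.  98.]
2 [-0.003,0.015,-0.004,3.3,0.4,2.5,1], 4.1 [351.  28.  94.]
3 [0.000,0.015,-0.001,3.4,-0.4,2.4,1], 4.1 [351.  43.  93.]
4 [0.004,0.014,0.001,3.3,-1.3,2.2,1], 4.2 [356.  57.  94.]
5 [0.008,0.012,0.003,3.1,-2.1,1.9,1], 4.2 [364.  69.  96.]
6 [0.012,0.010,0.005,2.8,-2.9,1.6,1], 4.3 [376.  79. 101.]
7 [0.015,0.006,0.006,2.3,-3.6,1.2,1], 4.4 [392.  85. 107.]
8 [0.018,0.002,0.007,1.7,-4.2,0.7,1], 4.6 [410.  88. 115.]
9 [0.020,-0.002,0.008,1.0,-4.6,0.3,1], 4.7 [430.  85. 123.]
10 [0.022,-0.008,0.009,0.2,-4.9,-0.2,1], 4.9 [452.  78. 132.]
11 [0.022,-0.013,0.009,-0.6,-5.1,-0.7,1], 5.2 [474.  65. 141.]
12 [0.022,-0.019,0.009,-1.5,-5.1,-1.3,1], 5.4 [496.  46. 149.]
```

Tracking matches the model, so I'll continue.

```bash
python3 -m handwheel '[[-0.007,0.014,-0.006,3.1,1.2,2.6,1],[-0.003,0.015,-0.004,3.3,0.4,2.5,1],[0,0.015,-0.001,3.4,-0.4,2.4,1],[0.004,0.014,0.001,3.3,-1.3,2.2,1],[0.008,0.012,0.003,3.1,-2.1,1.9,1],[0.012,0.01,0.005,2.8,-2.9,1.6,1],[0.015,0.006,0.006,2.3,-3.6,1.2,1],[0.018,0.002,0.007,1.7,-4.2,0.7,1],[0.02,-0.002,0.008,1,-4.6,0.3,1],[0.022,-0.008,0.009,0.2,-4.9,-0.2,1],[0.022,-0.013,0.009,-0.6,-5.1,-0.7,1],[0.022,-0.019,0.009,-1.5,-5.1,-1.3,1]]'
python3 - <<'E'
from k import *
print(S["joint_positions"].round(2))
R,p=end(35); print("dp",(p-S["position"]).round(1),"drot",np.degrees(Ro.from_matrix(R@S["tcp_rot"].T).as_rotvec()).round(2))
s=snap("scene"); im=s["color"]; print([(d["score"],d["at"]) for l in("jar","stage") for d in manip.place_of("scene",l)[:2]])
T=S["tcp_rot"]; print("foot est",(S["position"]+T@ft).round(1),"axis",(T@at).round(3))
cv2.imwrite("pics/s4.png",cv2.resize(im[170:300,220:400],None,fx=4,fy=4,interpolation=cv2.INTER_CUBIC))
E
```

```text
time: 10.4
position: [497.3, 45.3, 150.5]
tcp_rot: [[0.522, 0.575, 0.63], [0.372, -0.818, 0.438], [0.767, 0.006, -0.641]]
force: [0.7, 0.2, -2.2]
finger_gap: 50.7
finger_force: 30.0
[-0.4   0.22  2.46  1.69  0.71 -0.96]
dp [  19.1    0.8 -121.3] drot [ 0.18  0.28 -0.1 ]
[(0.58, [489.7, 37.0, 135.5]), (0.89, [504.8, 39.2, 12.2])]
foot est [487.4  36.3 133.3] axis [-0.005  0.003  1.   ]
```

View pics/s4.png

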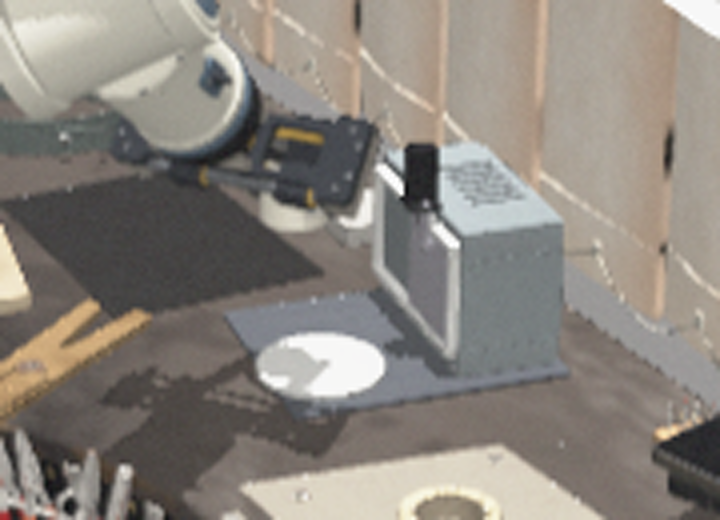

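The crop shows the jar upright in the gripper with its foot at (290,215), well clear of the housing and above the stage centre at (320,365). I'll lower it.

```bash
python3 -m handwheel '[[0.009,0.001,-0.03,0.2,0.3,-0.1,1],[0.009,0,-0.03,0,0,0,1],[0,0,-0.03,0,0,0,1],[0,0,-0.02,0,0,0,1],[0,0,-0.006,0,0,0,1],[0,0,0,0,0,0,1],[0,0,0,0,0,0,1]]';python3 -m handwheel '[[0,0,-0.002,0,0,0,1],[0,0,-0.001,0,0,0,1],[0,0,0,0,0,0,1]]'
python3 - <<'E'
from k import *
T=S["tcp_rot"]; print("foot est",(S["position"]+T@ft).round(1),"axis",(T@at).round(3),S["joint_positions"].round(2))
E
```

```text
time: 11.25
position: [514.0, 47.1, 35.2]
tcp_rot: [[0.529, 0.573, 0.625], [0.367, -0.819, 0.441], [0.765, -0.004, -0.644]]
force: [0.4, 0.5, -1.3]
finger_gap: 50.6
finger_force: 30.0
time: 11.55
position: [514.2, 46.4, 32.1]
tcp_rot: [[0.529, 0.573, 0.626], [0.367, -0.82, 0.439], [0.765, -0.002, -0.644]]
force: [0.2, -0.4, -0.8]
finger_gap: 50.8
finger_force: 30.0
foot est [504.2  37.6  15. ] axis [ 0.003 -0.002  1.   ] [-0.37  0.61  2.45  2.09  0.82 -1.46]
```

```bash
for i in 1 2 ; do python3 -m handwheel '[[0,0,-0.001,0,0,0,1],[0,0,0,0,0,0,1]]' | egrep 'pos|force:'; done; python3 -m handwheel '[[0,0,-0.001,0,0,0,1],[0,0,0,0,0,0,1]]'
```

```text
position: [514.0, 46.5, 30.6]
force: [-1.1, 0.6, -2.7]
finger_force: 30.0
position: [513.9, 46.5, 29.4]
force: [-0.4, 0.8, -2.1]
finger_force: 30.0
time: 12.15
position: [513.9, 46.5, 28.3]
tcp_rot: [[0.53, 0.573, 0.626], [0.367, -0.82, 0.44], [0.765, -0.003, -0.645]]
force: [-0.4, 0.5, -1.9]
finger_gap: 50.8
finger_force: 30.0
```

```bash
for i in 1 2; do python3 -m handwheel '[[0,0,-0.001,0,0,0,1],[0,0,0,0,0,0,1]]' | egrep 'pos|force:'; done
```

```text
position: [513.9, 46.5, 27.4]
force: [-0.5, -0.5, -0.9]
finger_force: 30.0
position: [513.9, 46.5, 26.4]
force: [-0.3, 0.1, -2.1]
finger_force: 30.0
```

```bash
python3 -m handwheel '[[0,0,-0.001,0,0,0,1],[0,0,0,0,0,0,1]]' | egrep 'pos|force:'; python3 -m handwheel '[[0,0,-0.001,0,0,0,1],[0,0,0,0,0,0,1]]' | egrep 'pos|force:|rot'
python3 - <<'E'
from h import *
s=snap("scene"); im=s["color"]; print([(d["score"],d["at"]) for l in("jar",) for d in manip.place_of("scene",l)[:2]])
w=snap("wrist"); print([(d["score"],d["at"]) for l in("jar","stage") for d in manip.place_of("wrist",l)[:2]])
a=cv2.resize(im[210:290,270:360],(720,640))[:600]
cv2.imwrite("pics/s5.png",np.hstack([cv2.resize(a,(400,334)),cv2.resize(w["color"],(400,334))]))
E
```

```text
position: [513.9, 46.5, 25.4]
force: [-0.1, 0.7, -0.4]
finger_force: 30.0
position: [514.0, 46.5, 24.5]
tcp_rot: [[0.53, 0.573, 0.626], [0.367, -0.82, 0.44], [0.765, -0.003, -0.644]]
force: [0.0, -1.4, -1.8]
finger_force: 30.0
[(0.66, [511.9, 40.5, -1.4]), (0.44, [506.2, 38.4, 11.6])]
[(0.67, [503.7, 35.5, 13.8])]
```

View pics/s5.png

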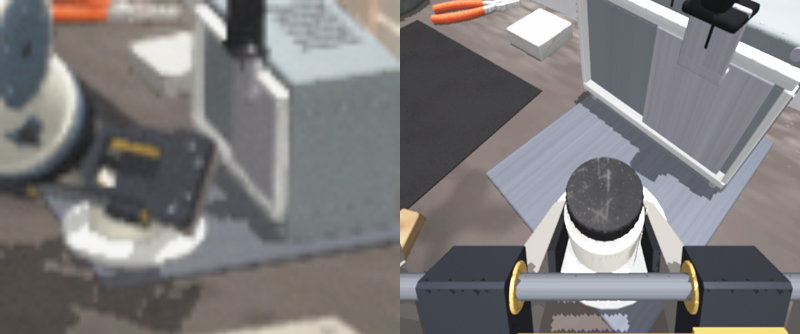

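The left crop shows the jar over the stage centre. The right (wrist) view shows it upright between the pads, with no contact force yet. I'll keep creeping down.

```bash
python3 -m handwheel '[[0,0,-0.001,0,0,0,1],[0,0,0,0,0,0,1]]' | egrep 'pos|force:'; python3 -m handwheel '[[0,0,-0.001,0,0,0,1],[0,0,0,0,0,0,1]]' | egrep 'pos|force:|rot'
```

```text
position: [514.2, 46.7, 24.2]
force: [-2.2, -1.3, 5.6]
finger_force: 30.0
position: [514.5, 46.9, 24.1]
tcp_rot: [[0.527, 0.572, 0.628], [0.365, -0.82, 0.441], [0.767, -0.003, -0.641]]
force: [-6.0, -3.3, 14.5]
finger_force: 30.0
```

```bash
python3 -m handwheel '[[0,0,0.0015,0,0,0,1],[0,0,0,0,0,0,1],[0,0,0,0,0,0,-0.2],[0,0,0,0,0,0,-0.3],[0,0,0,0,0,0,-0.4],[0,0,0,0,0,0,-0.6],[0,0,0,0,0,0,-0.8],[0,0,0,0,0,0,-1],[0,0,0,0,0,0,-1],[0,0,0,0,0,0,-1]]'; python3 -m handwheel '[[-0.006,-0.0045,0.0065,0,0,0,-1],[-0.019,-0.013,0.02,0,0,0,-1],[-0.025,-0.0175,0.026,0,0,0,-1],[-0.025,-0.0175,0.026,0,0,0,-1],[-0.025,-0.0175,0.026,0,0,0,-1],[0,0,0,0,0,0,-1],[0,0,0,0,0,0,-1]]'
python3 - <<'E'
from k import *
for c in("scene","wrist"):
    s=snap(c,"p6"+c); print(c,[(l,d["score"],d["at"]) for l in("jar","stage","shutter_tab","light_box") for d in manip.place_of(c,l)[:1]])
print(S["joint_positions"].round(2),S["position"])
E
```

```text
time: 14.6
position: [513.9, 46.5, 24.0]
tcp_rot: [[0.53, 0.573, 0.626], [0.367, -0.82, 0.44], [0.765, -0.003, -0.644]]
force: [-0.2, -0.3, -0.7]
finger_gap: 92.0
finger_force: 0.0
time: 15.3
position: [414.7, -24.9, 129.2]
tcp_rot: [[0.529, 0.57, 0.629], [0.367, -0.822, 0.436], [0.765, -0.0, -0.644]]
force: [0.5, 0.5, -0.5]
finger_gap: 92.3
finger_force: 0.0
scene [('jar', 0.61, [506.9, 39.7, 11.7]), ('stage', 0.89, [506.0, 38.1, 9.2]), ('shutter_tab', 0.71, [584.6, 29.9, 161.5]), ('light_box', 0.96, [508.6, 41.2, 0.1])]
wrist [('jar', 0.63, [503.8, 35.0, 12.3]), ('shutter_tab', 0.79, [586.9, 23.7, 158.4])]
[-0.77  0.25  2.53  1.45  0.86 -1.1 ] [414.67680715 -24.86899864 129.16219396]
```

View pics/p6wrist.png

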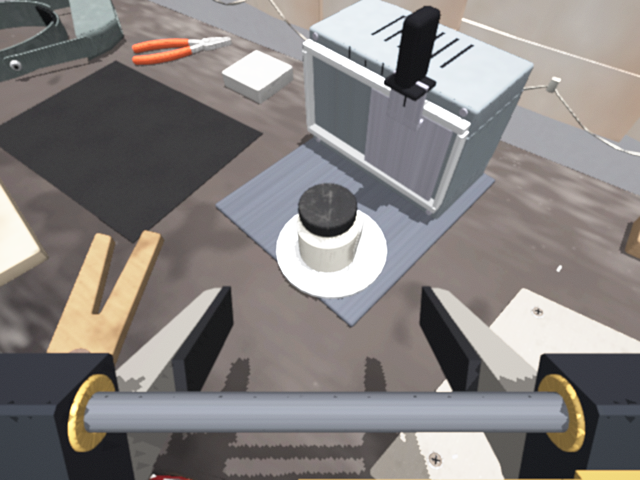

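The wrist view shows the jar upright and free at the centre of the stage (330,235), and the shutter closed with its tab at (415,45). Next I'll plan a vertical grasp of the tab.

Run:
```python
from k import *
yaw=np.radians(-8.5); y=-np.array([-np.sin(yaw),np.cos(yaw),0]); z=np.array([0,0,-1.]); R=np.c_[np.cross(y,z),y,z]
qa=S["joint_positions"]; qb,c=ik(R,np.array([586,28,246.]),np.array([.05,.4,1.7,0.,1.,1.7])); print(qb.round(2),c)
N=14
for i,r in enumerate(rows(qa,qb,N)):
    q=qa+(qb-qa)*(i+1)/N; print(i+1,"[%.3f,%.3f,%.3f,%.1f,%.1f,%.1f,-1],"%tuple(r),round(np.linalg.norm(r[3:]),1),(M(q)@par).round(0),wr(q).apply([0,0,1]).round(2))
```

```text
[0.05 0.27 1.68 0.   1.19 1.77] 2.3044265626848963e-21
1 [0.011,0.016,0.006,4.1,3.9,1.8,-1], 5.9 [424.  -8. 134.] [ 0.57  0.51 -0.65]
2 [0.009,0.015,0.005,3.3,4.7,1.6,-1], 6.0 [433.   7. 139.] [ 0.5   0.56 -0.66]
3 [0.006,0.013,0.004,2.3,5.4,1.2,-1], 6.0 [439.  20. 142.] [ 0.42  0.59 -0.69]
4 [0.005,0.010,0.003,1.2,5.9,0.8,-1], 6.1 [444.  30. 145.] [ 0.34  0.61 -0.71]
5 [0.005,0.008,0.003,0.0,6.1,0.3,-1], 6.1 [449.  37. 148.] [ 0.26  0.61 -0.74]
6 [0.005,0.005,0.003,-1.2,6.1,-0.3,-1], 6.2 [455.  42. 151.] [ 0.18  0.6  -0.78]
7 [0.007,0.002,0.004,-2.3,5.8,-1.0,-1], 6.3 [461.  44. 155.] [ 0.11  0.56 -0.82]
8 [0.009,-0.000,0.005,-3.3,5.3,-1.8,-1], 6.5 [470.  44. 160.] [ 0.05  0.51 -0.86]
9 [0.012,-0.002,0.007,-4.2,4.5,-2.5,-1], 6.7 [482.  41. 166.] [ 0.    0.45 -0.89]
10 [0.015,-0.003,0.009,-4.9,3.6,-3.3,-1], 6.9 [497.  38. 175.] [-0.03  0.37 -0.93]
11 [0.018,-0.004,0.012,-5.4,2.5,-4.0,-1], 7.2 [514.  34. 187.] [-0.05  0.28 -0.96]
12 [0.021,-0.003,0.015,-5.7,1.2,-4.7,-1], 7.5 [536.  31. 203.] [-0.05  0.19 -0.98]
13 [0.024,-0.002,0.019,-5.8,-0.2,-5.4,-1], 7.9 [560.  28. 222.] [-0.03  0.1  -0.99]
14 [0.026,-0.000,0.024,-5.6,-1.6,-5.9,-1], 8.3 [586.  28. 246.] [-0. -0. -1.]
```

```bash
python3 -m handwheel '[[0,0,0.03,0,0,0,-1],[0,0,0.03,0,0,0,-1],[0.011,0.016,0.006,4.1,3.9,1.8,-1],[0.009,0.015,0.005,3.3,4.7,1.6,-1],[0.006,0.013,0.004,2.3,5.4,1.2,-1],[0.005,0.01,0.003,1.2,5.9,0.8,-1],[0.005,0.008,0.003,0,6.1,0.3,-1],[0.005,0.005,0.003,-1.2,6.1,-0.3,-1],[0.007,0.002,0.004,-2.3,5.8,-1,-1]]'; python3 -m handwheel '[[0.009,0,0.004,-3.3,5.3,-1.8,-1],[0.012,-0.002,0.004,-4.2,4.5,-2.5,-1],[0.015,-0.003,0.004,-4.9,3.6,-3.3,-1],[0.018,-0.004,0.004,-5.4,2.5,-4,-1],[0.021,-0.003,0.004,-5.7,1.2,-4.7,-1],[0.024,-0.002,0.004,-5.8,-0.2,-5.4,-1],[0.026,0,0.005,-5.6,-1.6,-5.9,-0.6],[0,0,0,0,0,0,-0.5],[0,0,0,0,0,0,-0.5]]'
python3 - <<'E'
from k import *
yaw=np.radians(-8.5); y=-np.array([-np.sin(yaw),np.cos(yaw),0]); z=np.array([0,0,-1.]); R=np.c_[np.cross(y,z),y,z]
print("drot",np.degrees(Ro.from_matrix(R@S["tcp_rot"].T).as_rotvec()).round(2),S["joint_positions"].round(2))
for c in("scene","wrist"):
    s=snap(c,"p7"+c); print(c,[(l,d["score"],d["at"]) for l in("jar","stage","shutter_tab","light_box") for d in manip.place_of(c,l)[:1]])
print("tab top px",proj(s,[586,27,184]))
E
```

```text
time: 16.7
position: [461.9, 45.8, 216.3]
tcp_rot: [[0.899, 0.424, 0.109], [0.296, -0.772, 0.563], [0.322, -0.474, -0.819]]
force: [0.1, -0.2, -0.9]
finger_gap: 92.0
finger_force: 0.0
time: 17.6
position: [586.1, 32.5, 244.8]
tcp_rot: [[0.99, -0.142, -0.001], [-0.142, -0.99, 0.001], [-0.001, -0.0, -1.0]]
force: [0.1, 0.8, -0.9]
finger_gap: 70.3
finger_force: 0.0
drot [-0.04 -0.08 -0.35] [0.05 0.27 1.68 0.   1.19 1.77]
scene [('jar', 0.86, [507.4, 40.8, 12.7]), ('stage', 0.75, [507.0, 36.7, 7.6]), ('shutter_tab', 0.88, [585.5, 27.5, 159.8]), ('light_box', 0.89, [507.3, 39.6, -2.3])]
wrist [('jar', 0.8, [503.9, 34.2, 13.1]), ('stage', 0.57, [509.5, 37.7, 9.2]), ('shutter_tab', 0.9, [588.5, 26.0, 160.8]), ('light_box', 0.59, [507.6, 37.3, -1.0])]
tab top px (np.float64(330.18992557156224), np.float64(261.6854941595809))
```

View pics/p7wrist.png

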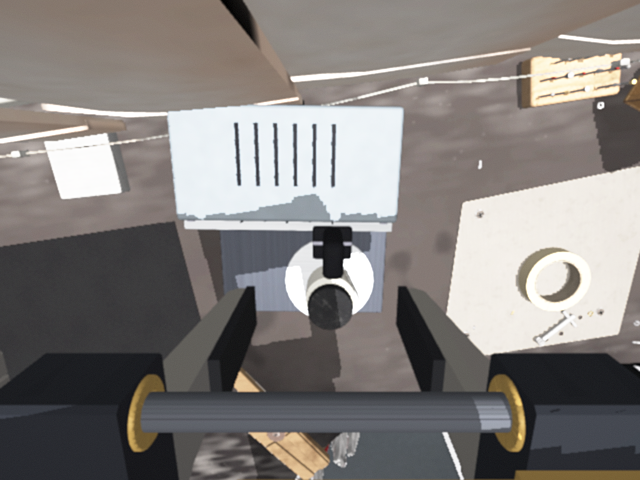

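The wrist view shows the tab from above at (333,250), between the fingers, and the jar at (330,305). The housing's edges are level, so the yaw is right. I'll descend and grip.

```bash
python3 -m handwheel '[[0.001,-0.005,-0.03,0,0,0,-0.5],[0,0,-0.03,0,0,0,-0.5],[0,0,-0.03,0,0,0,-0.5],[0,0,-0.008,0,0,0,-0.5],[0,0,0,0,0,0,-0.5],[0,0,0,0,0,0,-0.5]]'; python3 -m handwheel '[[0,0,0,0,0,0,0.2],[0,0,0,0,0,0,0.4],[0,0,0,0,0,0,1],[0,0,0,0,0,0,1],[0,0,0,0,0,0,1],[0,0,0,0,0,0,1],[0,0,0,0,0,0,1],[0,0,0,0,0,0,1]]'
python3 - <<'E'
from h import *
s=snap("wrist"); print([(l,d["score"],d["at"]) for l in("jar","shutter_tab") for d in manip.place_of("wrist",l)[:1]])
E
```

```text
time: 18.7
position: [588.8, 26.5, 148.7]
tcp_rot: [[0.989, -0.146, 0.002], [-0.146, -0.989, -0.001], [0.002, 0.0, -1.0]]
force: [-0.7, -0.8, -0.7]
finger_gap: 69.5
finger_force: 0.0
time: 19.5
position: [587.9, 26.3, 147.5]
tcp_rot: [[0.989, -0.146, 0.001], [-0.146, -0.989, -0.001], [0.001, 0.001, -1.0]]
force: [-0.6, -1.9, 0.3]
finger_gap: 13.8
finger_force: 30.0
[('shutter_tab', 0.58, [587.4, 24.5, 162.1])]
```

Gap is 13.8 mm, so the tab is gripped. I'll slide it 35 mm along (0.146, 0.989).

```bash
python3 -m handwheel '[[0.0007,0.005,0,0,0,0,1],[0.0007,0.005,0,0,0,0,1],[0.0007,0.005,0,0,0,0,1],[0.0007,0.005,0,0,0,0,1],[0.0007,0.005,0,0,0,0,1],[0.0007,0.005,0,0,0,0,1],[0.0007,0.005,0,0,0,0,1],[0,0,0,0,0,0,1],[0,0,0,0,0,0,1],[0,0,0,0,0,0,1]]'
python3 - <<'E'
from h import *
s=snap("scene"); print([(l,d["score"],d["at"]) for l in("jar","shutter_tab") for d in manip.place_of("scene",l)[:1]])
w=snap("wrist"); print([(l,d["score"],d["at"]) for l in("jar","shutter_tab") for d in manip.place_of("wrist",l)[:1]])
a=cv2.resize(s["color"][190:280,270:370],(400,360)); b=cv2.resize(w["color"],(400,300))
cv2.imwrite("pics/p8.png",np.hstack([a,np.vstack([b,np.zeros((60,400,3),np.uint8)])])); print(manip.sense()["position"])
E
```

```text
time: 20.65
position: [593.5, 61.3, 147.5]
tcp_rot: [[0.989, -0.146, 0.002], [-0.146, -0.989, -0.002], [0.002, 0.001, -1.0]]
force: [2.8, -6.9, -0.8]
finger_gap: 14.0
finger_force: 30.0
[('jar', 0.63, [506.6, 38.1, 10.6]), ('shutter_tab', 0.86, [592.0, 64.5, 164.1])]
[('shutter_tab', 0.91, [592.5, 59.5, 159.4])]
[593.45285883  61.22368338 147.49453207]
```

View pics/p8.png

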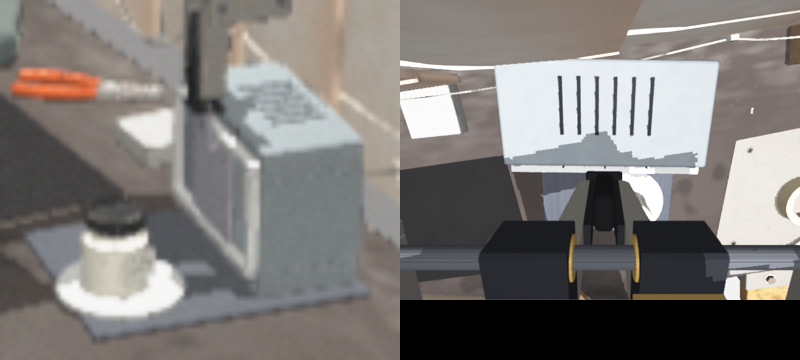

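The crop shows the jar upright on the stage and the tab gripped and slid left. The TCP moved 35.3 mm, and the spring force of about 6.9 N fits half travel.

```bash
python3 -m handwheel '[[0,0,0,0,0,0,1],[0,0,0,0,0,0,1],[0,0,0,0,0,0,1]]' | egrep 'time|force|pos'; python3 -c "
from workcell import manip
print(manip.close_job())"
```

```text
time: 21.25
position: [593.4, 61.3, 147.5]
force: [2.3, -6.6, -2.3]
finger_force: 30.0
the job is handed in; nothing more can be done
None
```

The job is handed in at 21 s: the jar stands upright and free on the stage, and the gripper holds the shutter at about 35 mm, half travel; hand-in gave no verdict, and I did not re-measure the bystanders.

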